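# Set the drilling turntable to the long scale line

### The job

Set the drilling turntable for its next hole: push the upright wooden post round gently with the outside of the fingers, without pinching it, until the dial's pointer lines up with the one long line on the scale ring. Leave the dial standing there, and do not disturb the bottle, the drill bit, the offcut or the jar.

Things in the scene. Friction and masses are not known exactly. Their poses are not given: they have to be found in the camera images.
- housing: The fixed round plywood base (284 mm across, 12 mm thick, lying flat on the bench) of the indexing turntable. Its origin is the centre of its underside, on the dial's upright turning axis. On it lie the wooden dial and, round the dial, the wooden scale ring (276 mm outer, 216 mm inner diameter); dial and ring tops are level, 28 mm above the bench.
- dial (a joint): Angle of the wooden dial (210 mm across) about its upright axis, rad, growing counter-clockwise seen from above. At 0 the index pointer points along the housing's -x axis. It turns freely both ways, to 6.2 rad either side of 0, with no detents; it is stiff (about 3 N at the post) and stays where it is left.
- post (a point): Centre of the turning post: an upright plain wooden peg, 24 mm in diameter, standing 40 mm proud of the dial (its top 68 mm, this point 48 mm above the bench), 75 mm from the dial's axis and diametrically opposite the index pointer. It is fixed to the dial and turns with it.
- index_tip (a point): Outer tip of the index pointer, a dark steel bar 42 mm long, 4 mm wide, standing 3 mm proud on the dial's rim and running radially; this point is 109 mm from the dial's axis, just over the inner edge of the scale ring.
- target_line (a point): Inner end of the one long line on the scale ring, 109 mm from the dial's axis. The ring carries 24 dark radial lines, 15 degrees apart and 4 mm wide; 23 are short (10 mm) and this one is long (25 mm, nearly to the ring's outer edge). When the pointer is set to it, this point and the index tip coincide seen from above. The ring is fixed.
- bottle: Bystander: brown glass bottle, 62 mm across, 225 mm tall, upright, loose. Origin at the centre of its underside.
- bit: Bystander: steel Forstner bit standing on its 35 mm head, 85 mm tall, loose. Origin at the centre of its underside.
- offcut: Bystander: wooden offcut, 90 x 45 x 35 mm, lying loose. Origin at the centre of its underside.
- jar: Bystander: glass jar with a steel lid, 60 mm across, 80 mm tall, loose. Origin at the centre of its underside.

How it is judged:
At the end, for the whole second after the job is handed in: The index tip is within 4 mm (one line's width, about 2 degrees) of the inner end of the long scale line and the dial is at rest (under 0.03 rad/s) (horizontal distance between index_tip and target_line below 0.004 m and velocity of joint dial between -0.03 and 0.03 rad/s); the robot touches nothing.
It fails at once if the turntable or its post is pinched or pushed hard (over 25 N from the fingers) (contact force between the fingers and housing above 25 N).
It fails at once if the bottle is moved more than 10 mm or tipped (distance of bottle from where it was at the start of the episode above 0.01 m or angle between bottle's own z axis and vertical above 0.2 rad).
It fails at once if the bit is moved more than 10 mm or tipped (distance of bit from where it was at the start of the episode above 0.01 m or angle between bit's own z axis and vertical above 0.2 rad).
It fails at once if the offcut is moved more than 10 mm or tipped (distance of offcut from where it was at the start of the episode above 0.01 m or angle between offcut's own z axis and vertical above 0.2 rad).
It fails at once if the jar is moved more than 10 mm or tipped (distance of jar from where it was at the start of the episode above 0.01 m or angle between jar's own z axis and vertical above 0.2 rad).
It also fails if it takes over 54 s, if anything falls off the work surface, if the arm or the gripper's body presses on something with over 40 N, if the wrist force passes 120 N, or if a joint passes its speed limit or range.

### The arm

A 6-joint arm with a two-finger parallel gripper is mounted at the origin on the work surface. World frame = base frame: x ahead of the robot, y to its left, z up, the work surface at z = 0. Lengths are in m, angles in rad, forces in N, time in s.
With the tool pointing down it reaches from about 0.15 to 0.775 m from the base axis. Payload 6.1 kg.
Tool frame: the origin (TCP) lies between the finger pads; the fingertips stand 14 mm ahead of it and the grasp point (between the pads) lies 5 mm behind it; z points along the fingers, y is the line along which they close (so a half turn about z gives the same grasp; the last joint's range is limited). The gripper opens to 85 mm and grips with 20 to 120 N. Pads are 22 mm wide; open, the fingers measure 114 mm over their backs; the gripper's body (76 mm by 85 mm) begins 54 mm behind the grasp point. The pads swing forward as they close: fully open they stand 13 mm farther back than shut.
Start: joints at [-1.159, 0.126, -0.04, 1.405, 0, 1.571], TCP at [0.21, -0.481, 0.245] pointing down, gripper open.
Joint ranges: [-2.72, 2.72], [-0.95, 1.95], [-1.27, 1.35], [-1.78, 2.02], [-1.46, 1.47], [-3.14, 3.14]. Speed limits (rad/s): [2.39, 2.39, 3.01, 3.14, 3.14, 3.14].

### API

Orientations are given as a unit quaternion [w, x, y, z].
In Python, from rig import telemetry, eyes, hand_in gives the robot as it stands. The module is installed in compiled form; this text tells all that it offers.
- The arm moves only by the tool play_rows, never from a script. Its argument "moves" is a list of rows, each a list of 3 entries, a list of its own where there are three numbers: the turn, a rotation vector about the tool's x, y, z as a fraction of full scale, then the shift along the tool's x, y, z as a fraction of full scale, then the closure, from -1 (fully open) to 1 (shut), so that 0 is half open. A call has 1 to 12 rows; each row shifts and turns the commanded pose from where the row before left it, along the tool's axes as they then stand; what a row does not reach is not made up. Full scale, the value 1, is 0.25 m for a shift and pi/2 rad for a turn. A row lasts 1/8 s, in which the tool goes at most 62.5 mm and 10.7 degrees, less where a joint would pass 70% of its speed; a pose out of reach is approached as far as the arm can. A call with a number of a shift or a turn outside -1 to 1 is refused whole. A call with a gripper value outside its range is refused whole. The fingers move at their own pace and stop on an object; "grip_force" is the grip in N (left out, the last holds). Time passes only in rows, so rows that do not move let the fingers close. It gives the time, the measured TCP pose, the force, the opening and the grip force at its end, in the units of the state.
- telemetry.state(): the state, without advancing time (a new reading comes with each control period).
- eyes.snapshot(name): name is "scene" or "top"; returns a dict with "frame" (400x640x3 uint8, blue, green, red), "vertical_fov" (degrees; the focal length in pixels is half the picture's height over the tangent of half this angle, whatever the lens; pixels are square), "cx", "cy" (the principal point, pixels), "R" (3x3) and "t" (3): a world point X has camera coordinates R X + t. Camera axes: x right, y down, z forward; pixel columns grow to the right and rows downward; lengths in m; the calibration is good to about 2 mm. A picture is of the moment at which its call begins. There is no depth.
- hand_in(): hands the job in; it is judged then, once.
The state is a dict: "time_s": time; "q": joint angles; "joint_velocities": joint speeds; "tau": joint torques, N m; "tool_pos": TCP position; "orientation": TCP orientation; "contact_force": force on the tool from outside, world axes, zero at the start; "moment": the same for the moment, N m; "finger_gap": finger opening in m; "grip_force": force on a finger pad.
Only numpy, scipy, OpenCV 4.12 (cv2) and the standard library are available. Lean on these libraries where they do the work, as an engineer would, in place of code of your own. Each camera call takes 0.05 s, during which the arm holds its last target. There are 200 camera calls.

## Working session

There is one attempt and no reset: what is moved stays moved. The work goes in short steps, Python scripts to look and compute and a tool call to move; the robot and the scene stay as the last step left them, time stands still between calls to the robot, and variables do not carry over. Pictures are saved under pics/ and viewed, at most 10 in all, crops included, and the job is handed in when it is done.

Besides the shell and the picture viewer there is one more tool, called after "Call:" as name([rows], argument=value, ...), one row to a line, values as JSON. play_rows: Moves the arm, as the interface text tells. Shift numbers are shares of 0.25 m and turn numbers shares of pi/2 rad, none past 1 either way. Its arguments: {"type":"object","properties":{"moves":{"type":"array"},"grip_force":{"type":"number"}},"required":["moves"]}

```bash
mkdir -p pics
cat > h.py <<'E'
import numpy as np, cv2
from rig import telemetry, eyes
def ray(s,u,v,z):
    f=200/np.tan(np.radians(s["vertical_fov"])/2)
    R=np.array(s["R"]);t=np.array(s["t"])
    c=-R.T@t; d=R.T@np.array([(u-s["cx"])/f,(v-s["cy"])/f,1])
    return c+d*(z-c[2])/d[2]
def proj(s,X):
    f=200/np.tan(np.radians(s["vertical_fov"])/2)
    p=np.array(s["R"])@np.array(X)+np.array(s["t"])
    return np.array([s["cx"]+f*p[0]/p[2], s["cy"]+f*p[1]/p[2]])
E
python3 - <<'E'
from h import *
for n in("top","scene"):
    s=eyes.snapshot(n); cv2.imwrite(f"pics/{n}0.png",s["frame"])
    R=np.array(s["R"]);print(n,s["vertical_fov"],s["cx"],s["cy"],-R.T@np.array(s["t"]),R.round(3).tolist())
print(telemetry.state())
E
```

```text
top 45.38535516804981 317.2471529932912 195.42416665008963 [0.45574258 0.01804101 1.25232094] [[-0.009, -1.0, 0.006], [-0.991, 0.008, -0.133], [0.133, -0.007, -0.991]]
scene 43.61284129413623 314.5653843639098 199.1937800295294 [ 1.082113   -0.11053046  0.87348434] [[0.282, 0.959, 0.011], [0.829, -0.237, -0.507], [-0.484, 0.152, -0.862]]
{'time_s': 0.1, 'q': array([-1.15899999e+00,  1.26347573e-01, -4.05332879e-02,  1.40534822e+00,
       -9.07154051e-06,  1.57077708e+00]), 'joint_velocities': array([-0.00107162, -0.00089141,  0.00326831,  0.00109712,  0.00086598,
        0.00020048]), 'tau': array([-1.34822585e-03, -4.36901665e+01,  3.53609526e+01,  1.36528333e-02,
       -5.20383003e-05, -6.94216055e-06]), 'tool_pos': array([ 0.209998  , -0.48080566,  0.24457963]), 'orientation': array([-7.00317804e-04,  9.78875533e-01,  2.04455810e-01, -1.50893568e-04]), 'contact_force': array([-0.03156534,  1.45268376, -0.2099712 ]), 'moment': array([-0.0312244 , -0.00600242, -0.03742665]), 'grip_force': 0.0, 'finger_gap': 0.08536619600021746}
```

View pics/top0.png

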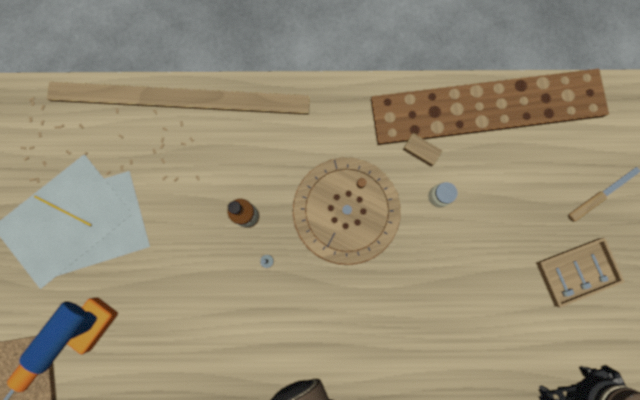

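View pics/scene0.png

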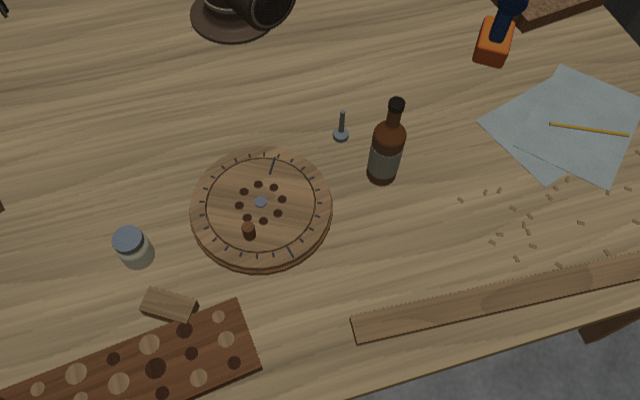

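The top picture shows the dial centred near (347,210), its pointer at about (331,240), the post at about (361,183) and the long line near (336,165). The scene view agrees, with the pointer at (273,165) and the long line at (291,252). I'll take an enlarged crop of each.

Run:
```python
from h import *
a=cv2.imread("pics/top0.png")[150:270,285:410]; b=cv2.imread("pics/scene0.png")[135:285,180:340]
A=cv2.resize(a,None,fx=4.8,fy=4.8,interpolation=cv2.INTER_CUBIC)
cv2.imwrite("pics/topc.png",A)
s=eyes.snapshot("top")
# ellipse-like centre check
for n,(u,v,z) in dict(hub=(347,210,.028),post=(361,181.5,.068),tip=(329,246,.03),line=(336,166,.028),bottle=(251,219,0),jar=(445,194,.08),bit=(266,262,.0),off=(423,150,.035),L=(292,210,.012),Rr=(401,210,.012),T=(347,156,.028),B=(347,265,.012)).items(): print(n,ray(s,u,v,z).round(4))
```

```text
hub [ 0.581  -0.0673  0.028 ]
post [ 0.6485 -0.1009  0.068 ]
tip [ 0.4892 -0.0198  0.03  ]
line [ 0.6964 -0.0406  0.028 ]
bottle [0.5622 0.183  0.    ]
jar [ 0.6136 -0.3073  0.08  ]
bit [0.4501 0.1431 0.    ]
off [ 0.7357 -0.2675  0.035 ]
L [0.5838 0.0749 0.012 ]
Rr [ 0.5815 -0.2093  0.012 ]
T [ 0.7227 -0.0697  0.028 ]
B [ 0.4408 -0.066   0.012 ]
```

View pics/topc.png

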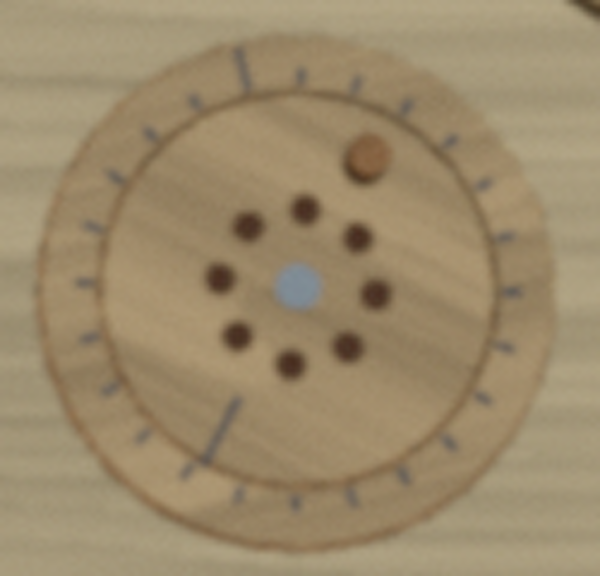

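Crop readings: pointer from (239,400) to its tip at (206,464), long line from (248,95) to (240,48), post top at (368,157), hub at (298,287). The pointer has to go clockwise by about 138°. I'll work out exact angles and the start of the push.

Run:
```python
from h import *
s=eyes.snapshot("top")
P=lambda x,y,z: ray(s,285+(x+.5)/4.8-.5,150+(y+.5)/4.8-.5,z)[:2]
ring=[(102,287),(497,287),(299,93),(299,487)]
r=[P(x,y,.028) for x,y in ring]; c=np.array([(r[2][0]+r[3][0])/2,(r[0][1]+r[1][1])/2])
print("c",c,"diam",r[0]-r[1],r[2]-r[3])
post=P(368,157,.068)
for n,(x,y,z) in dict(post=(368,157,.068),p_in=(239,400,.031),tip=(206,464,.031),l_in=(248,95,.028),l_out=(240,48,.028)).items():
    d=P(x,y,z)-c; print(n,P(x,y,z).round(4),"r",np.hypot(*d).round(4),"ang",np.degrees(np.arctan2(d[1],d[0])).round(2))
```

```text
c [ 0.58217011 -0.0673663 ] diam [0.00168465 0.21186738] [ 0.21223427 -0.00357148]
post [ 0.6464 -0.1015] r 0.0728 ang -27.97
p_in [ 0.5222 -0.0339] r 0.0687 ang 150.86
tip [ 0.4885 -0.016 ] r 0.1068 ang 151.26
l_in [ 0.6874 -0.0411] r 0.1084 ang 14.0
l_out [ 0.7134 -0.0372] r 0.1347 ang 12.97
```

Call:
play_rows([
  [[0, 0, -0.11], [0, 0, 0], 1],
  [[0, 0, -0.11], [0, 0, 0], 1],
  [[0, 0, -0.11], [0, 0, 0], 1],
  [[0, 0, -0.11], [0, 0, 0], 1],
  [[0, 0, -0.11], [0, 0, 0], 1],
  [[0, 0, -0.11], [0, 0, 0], 1],
  [[0, 0, -0.11], [0, 0, 0], 1],
  [[0, 0, -0.11], [0, 0, 0], 1],
  [[0, 0, -0.11], [0, 0, 0], 1],
  [[0, 0, -0.11], [0, 0, 0], 1],
  [[0, 0, -0.11], [0, 0, 0], 1],
  [[0, 0, -0.11], [0, 0, 0], 1],
], grip_force=20)

```text
time_s: 1.7
tool_pos: [0.2101, -0.481, 0.2451]
orientation: [-0.0, 0.32, 0.948, 0.0]
contact_force: [0.5, -0.4, 0.2]
finger_gap: -0.0001
grip_force: 0.0
```

Call:
play_rows([
  [[0, 0, -0.098], [0, 0, 0], 1],
  [[0, 0, 0], [-0.075, 0.21, 0], 1],
  [[0, 0, 0], [-0.075, 0.21, 0], 1],
  [[0, 0, 0], [-0.075, 0.21, 0], 1],
  [[0, 0, 0], [-0.075, 0.21, 0], 1],
  [[0, 0, 0], [-0.075, 0.21, 0], 1],
  [[0, 0, 0], [-0.075, 0.21, 0], 1],
  [[0, 0, 0], [-0.075, 0.21, 0], 1],
  [[0, 0, 0], [-0.075, 0.21, 0], 1],
  [[0, 0, 0], [-0.075, 0.21, 0], 1],
  [[0, 0, 0], [-0.075, 0.21, 0], 1],
  [[0, 0, 0], [-0.075, 0.21, 0], 1],
])

```text
time_s: 3.2
tool_pos: [0.6701, -0.0729, 0.245]
orientation: [-0.0, 0.249, 0.969, -0.0]
contact_force: [0.4, -1.1, -0.2]
finger_gap: -0.0
grip_force: 0.0
```

Call:
play_rows([
  [[0, 0, 0], [0.02, 0.016, 0], 1],
  [[0, 0, 0], [0, 0, 0.14], 1],
  [[0, 0, 0], [0, 0, 0.14], 1],
  [[0, 0, 0], [0, 0, 0.14], 1],
  [[0, 0, 0], [0, 0, 0.12], 1],
  [[0, 0, 0], [0, 0, 0.08], 1],
  [[0, 0, 0], [0, 0, 0.06], 1],
  [[0, 0, 0], [0, 0, 0.03], 1],
  [[0, 0, 0], [0, 0, 0.03], 1],
  [[0, 0, 0], [0, 0, 0], 1],
])

```text
time_s: 4.45
tool_pos: [0.6664, -0.0684, 0.0602]
orientation: [-0.0, 0.249, 0.969, -0.0]
contact_force: [0.2, 0.4, -1.0]
finger_gap: 0.0003
grip_force: 0.0
```

Run:
```python
from h import *
a=eyes.snapshot("top")["frame"][150:270,285:410]; b=eyes.snapshot("scene")["frame"][100:280,160:360]
cv2.imwrite("pics/c1.png",np.hstack([cv2.resize(x,(400,400*x.shape[0]//x.shape[1]),interpolation=cv2.INTER_CUBIC)[:360] for x in(a,b)]))
print(telemetry.state()["tool_pos"])
```

```text
[ 0.6668405  -0.06840756  0.06086829]
```

View pics/c1.png

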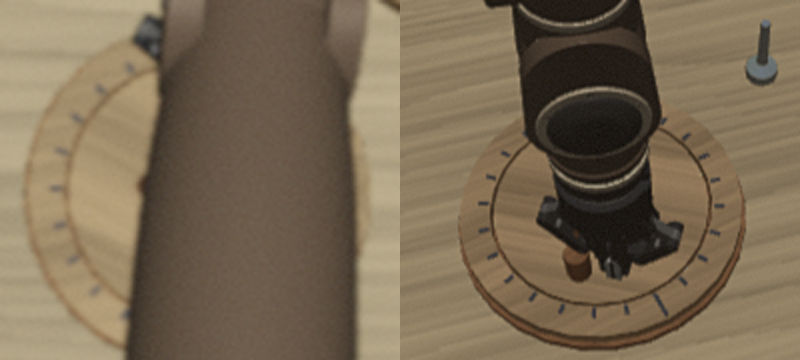

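The scene crop shows the closed fingers beside the post, with the post at (577,264) and the fingertips at (613,268), a gap of about 12 mm. I'll close that gap slowly and then start the arc.

Call:
play_rows([
  [[0, 0, 0], [0, -0.016, 0], 1],
  [[0, 0, 0], [0, -0.012, 0], 1],
  [[0, 0, 0], [0, -0.01, 0], 1],
  [[0, 0, 0], [0, -0.01, 0], 1],
  [[0, 0, 0.025], [-0.0042, -0.0118, 0], 1],
  [[0, 0, 0.025], [-0.0042, -0.0118, 0], 1],
  [[0, 0, 0.025], [-0.0042, -0.0118, 0], 1],
  [[0, 0, 0.025], [-0.0042, -0.0118, 0], 1],
])

```text
time_s: 5.55
tool_pos: [0.6579, -0.0911, 0.0603]
orientation: [-0.0, 0.325, 0.946, 0.0]
contact_force: [1.1, 2.9, -0.4]
finger_gap: 0.0003
grip_force: 1.3
```

Call:
play_rows([
  [[0, 0, 0.05], [-0.0075, -0.0239, 0], 1],
  [[0, 0, 0.05], [-0.0075, -0.0239, 0], 1],
  [[0, 0, 0.05], [-0.0075, -0.0239, 0], 1],
  [[0, 0, 0.05], [-0.0075, -0.0239, 0], 1],
  [[0, 0, 0.05], [-0.0075, -0.0239, 0], 1],
  [[0, 0, 0.05], [-0.0075, -0.0239, 0], 1],
  [[0, 0, 0.05], [-0.0075, -0.0239, 0], 1],
  [[0, 0, 0.05], [-0.0075, -0.0239, 0], 1],
  [[0, 0, 0.05], [-0.0075, -0.0239, 0], 1],
  [[0, 0, 0.05], [-0.0075, -0.0239, 0], 1],
])

```text
time_s: 6.8
tool_pos: [0.6186, -0.1379, 0.0604]
orientation: [0.0, 0.663, 0.749, 0.0]
contact_force: [1.8, 0.8, -0.6]
finger_gap: -0.0
grip_force: 1.4
```

```bash
cat >> h.py <<'E'
C=np.array([.5822,-.0674])
def where():
    st=telemetry.state(); p=st["tool_pos"]; w,x,y,z=st["orientation"]
    a=2*np.arctan2(y,x); X=np.array([np.cos(a),np.sin(a)]); Y=np.array([np.sin(a),-np.cos(a)])
    d=C-p[:2]; print("p",p,"thy",np.degrees(np.arctan2(Y[1],Y[0])),"hub in tool",X@d,Y@d,"F",st["contact_force"],"q6",st["q"][5])
E
python3 - <<'E'
from h import *
s=eyes.snapshot("scene");where()
b=s["frame"][100:280,160:360]; cv2.imwrite("pics/c2.png",cv2.resize(b,None,fx=3,fy=3,interpolation=cv2.INTER_CUBIC))
for n,a in (("line",13.7),):print(n,proj(s,[*(C+.109*np.array([np.cos(np.radians(a)),np.sin(np.radians(a))])),.028]))
E
```

```text
p [ 0.61788363 -0.13826631  0.06040064] thy 6.826211398506883 hub in tool 0.0746052520003566 -0.027007633400735344 F [ 1.58437184  0.99506995 -0.39866346] q6 1.2318043142362285
line [285.53214787 245.22944011]
```

View pics/c2.png

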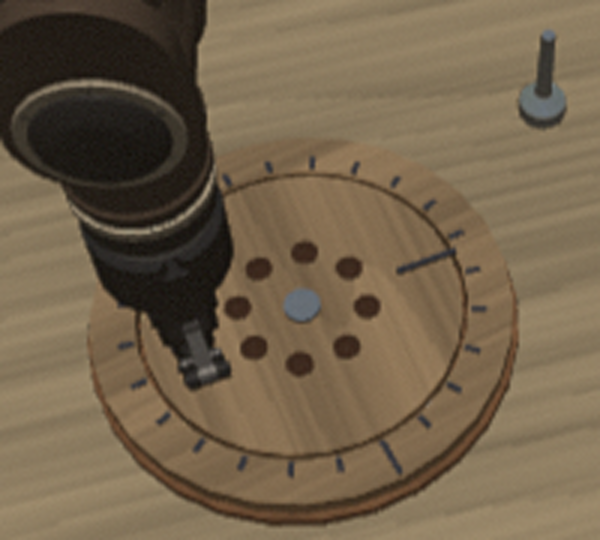

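The pointer tip is now at crop (455,252) and the inner end of the long line at (383,443). The fingers are pushing the post as intended.

Run:
```python
from h import *
s=eyes.snapshot("scene")
P=lambda x,y,z: ray(s,160+(x+.5)/3-.5,100+(y+.5)/3-.5,z)[:2]
# centre from dial groove extremes in this view via ellipse of several groove points
g=np.array([P(x,y,.028) for x,y in [(137,318),(465,300),(305,174),(300,457),(385,190),(432,400),(192,425)]])
A=np.c_[2*g,np.ones(len(g))]; c=np.linalg.lstsq(A,(g**2).sum(1),rcond=None)[0]; print("c",c[:2],"r",np.sqrt(c[2]+c[0]**2+c[1]**2))
for n,(x,y,z) in dict(tip=(455,252,.031),pin=(398,271,.031),lin=(383,443,.028),lout=(401,474,.028)).items():
  for cc in (c[:2],):
    d=P(x,y,z)-cc; print(n,np.hypot(*d),np.degrees(np.arctan2(d[1],d[0])))
```

```text
c [ 0.58547339 -0.065059  ] r 0.10649999479108954
tip 0.10745590937939185 96.59102470175344
pin 0.06707593983396143 97.23957075761261
lin 0.11070718989024556 13.368277753543621
lout 0.1344761225572111 13.26758890489645
```

Call:
play_rows([
  [[0, 0, 0.05], [-0.0074, -0.0239, 0], 1],
  [[0, 0, 0.05], [-0.0074, -0.0239, 0], 1],
  [[0, 0, 0.05], [-0.0074, -0.0239, 0], 1],
  [[0, 0, 0.05], [-0.0074, -0.0239, 0], 1],
  [[0, 0, 0.05], [-0.0074, -0.0239, 0], 1],
  [[0, 0, 0.05], [-0.0074, -0.0239, 0], 1],
  [[0, 0, 0.05], [-0.0074, -0.0239, 0], 1],
  [[0, 0, 0.05], [-0.0074, -0.0239, 0], 1],
  [[0, 0, 0.05], [-0.0074, -0.0239, 0], 1],
  [[0, 0, 0.05], [-0.0074, -0.0239, 0], 1],
])

```text
time_s: 8.15
tool_pos: [0.5582, -0.1426, 0.0606]
orientation: [0.001, 0.898, 0.439, 0.0]
contact_force: [3.2, -0.2, -1.3]
finger_gap: 0.0001
grip_force: 1.4
```

Call:
play_rows([
  [[0, 0, 0.05], [-0.0074, -0.0239, 0], 1],
  [[0, 0, 0.05], [-0.0074, -0.0239, 0], 1],
  [[0, 0, 0.05], [-0.0074, -0.0239, 0], 1],
  [[0, 0, 0.05], [-0.0074, -0.0239, 0], 1],
  [[0, 0, 0.05], [-0.0074, -0.0239, 0], 1],
  [[0, 0, 0.05], [-0.0074, -0.0239, 0], 1],
  [[0, 0, 0.01], [-0.0015, -0.0048, 0], 1],
  [[0, 0, 0], [0, 0, 0], 1],
])

```text
time_s: 9.15
tool_pos: [0.5251, -0.1219, 0.0605]
orientation: [0.001, 0.977, 0.211, -0.0]
contact_force: [0.6, -2.9, 0.8]
finger_gap: 0.0
grip_force: 1.4
```

Run:
```python
from h import *
s=eyes.snapshot("scene");where()
b=s["frame"][130:280,180:340]; cv2.imwrite("pics/c3.png",cv2.resize(b,None,fx=4,fy=4,interpolation=cv2.INTER_CUBIC))
```

```text
p [ 0.52517406 -0.12191324  0.06046636] thy -65.63336637681361 hub in tool 0.0744370483825697 -0.026130004893015858 F [ 0.05878477 -2.83479377  1.0425617 ] q6 2.4888108244395752
```

View pics/c3.png

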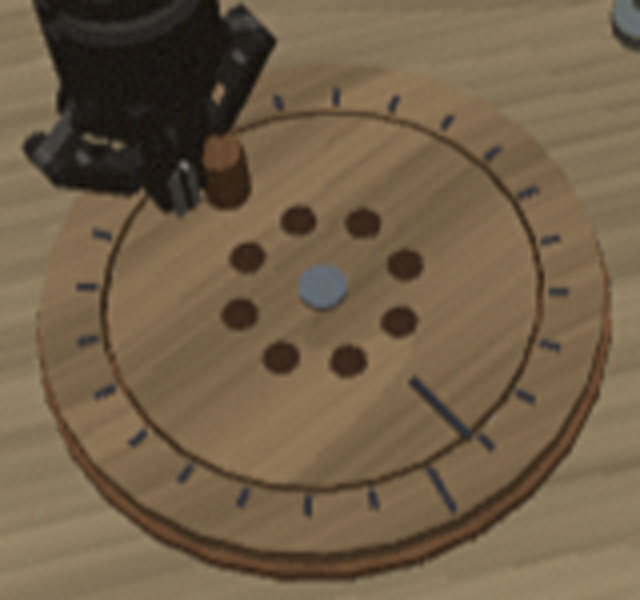

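The pointer tip is at (470,437), just past the short line centred at (486,442). The long line runs from (430,468) to (453,510).

Run:
```python
from h import *
s=eyes.snapshot("scene")
P=lambda x,y,z: ray(s,180+(x+.5)/4-.5,130+(y+.5)/4-.5,z)[:2]
lines=[(550,240),(559,292),(550,346),(526,397),(486,442),(441,489),(373,499),(308,505),(243,498),(184,474),(138,439),(104,392),(88,341),(87,287),(102,235),(336,97),(447,122),(528,192)]
q=np.array([P(x,y,.028) for i,(x,y) in enumerate(lines) if i!=5])
A=np.c_[2*q,np.ones(len(q))]; c=np.linalg.lstsq(A,(q**2).sum(1),rcond=None)[0]; print("c",c[:2],"r",np.sqrt(c[2]+c[0]**2+c[1]**2)); c=c[:2]
an=lambda p:np.degrees(np.arctan2(*(p-c)[::-1]))
a=np.array([an(p) for p in q]); print("line phase",((a-13)%15).round(1))
for n,(x,y,z) in dict(tip=(470,437,.031),pin=(413,380,.031),lin=(430,468,.028),lout=(453,510,.028)).items():
  p=P(x,y,z); print(n,np.hypot(*(p-c)),an(p))
```

```text
c [ 0.58445235 -0.0652806 ] r 0.11515604307133014
line phase [0.3 0.2 0.1 0.2 0.2 0.3 0.4 0.3 0.  0.5 0.2 0.5 0.4 0.3 0.4 0.4 0.4]
tip 0.10927881095913543 25.79211375360787
pin 0.06868650034159869 25.43843140847836
lin 0.1102882793547488 13.536623313284656
lout 0.13415893367051993 13.165672355115966
```

Call:
play_rows([
  [[0, 0, 0.025], [-0.0039, -0.0118, 0], 1],
  [[0, 0, 0.025], [-0.0039, -0.0118, 0], 1],
  [[0, 0, 0.025], [-0.0039, -0.0118, 0], 1],
  [[0, 0, 0.025], [-0.0039, -0.0118, 0], 1],
  [[0, 0, 0.015], [-0.0023, -0.0071, 0], 1],
  [[0, 0, 0.01], [-0.0016, -0.0047, 0], 1],
  [[0, 0, 0], [0, 0, 0], 1],
])

```text
time_s: 10.12
tool_pos: [0.5153, -0.1091, 0.0602]
orientation: [-0.0, 0.993, 0.114, -0.0]
contact_force: [-1.5, -2.4, 1.4]
finger_gap: 0.0001
grip_force: 1.3
```

Run:
```python
from h import *
s=eyes.snapshot("scene");where()
b=s["frame"][205:275,240:330]; cv2.imwrite("pics/c4.png",cv2.resize(b,None,fx=8,fy=8,interpolation=cv2.INTER_CUBIC))
```

```text
p [ 0.51539517 -0.10906953  0.06020664] thy -76.91172028249427 hub in tool 0.0745055409883522 -0.025458959587481077 F [-1.04087749 -3.19596884  1.70974422] q6 2.704575446611383
```

View pics/c4.png

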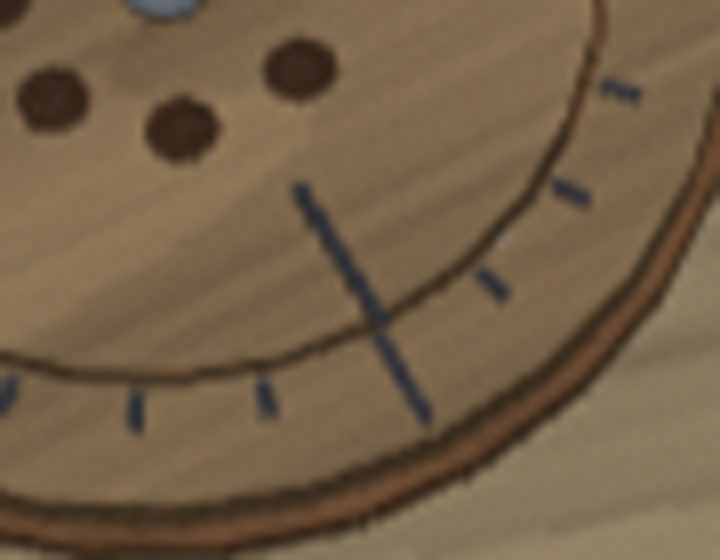

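The pointer now runs from (300,187) to about (379,315) and the long line from (378,335) to (428,420), so they are nearly in line. I'll work out the remaining angle.

Run:
```python
from h import *
s=eyes.snapshot("scene")
P=lambda x,y,z: ray(s,240+(x+.5)/8-.5,205+(y+.5)/8-.5,z)[:2]
c=np.array([.58445,-.06528]);an=lambda p:np.degrees(np.arctan2(*(p-c)[::-1]))
for n,(x,y,z) in dict(pin=(300,187,.031),tip=(379,318,.031),mid=(340,252,.031),lin=(378,335,.028),lmid=(403,377,.028),lout=(428,420,.028),s1=(492,284,.028),s2=(267,396,.028)).items():
  p=P(x,y,z); print(n,np.hypot(*(p-c)),an(p))
# refine in intensity: darkest point across the line at several radii
g=cv2.cvtColor(s["frame"],6).astype(np.float32)
for r,z in [(x,.031) for x in(.075,.085,.095,.103)]+[(x,.028) for x in(.115,.12,.125,.13)]:
  A=np.arange(4,24,.25); uv=np.array([proj(s,[*(c+r*np.array([np.cos(a),np.sin(a)])),z]) for a in np.radians(A)],np.float32)
  v=cv2.remap(g,uv[:,:1],uv[:,1:],cv2.INTER_CUBIC).ravel(); w=np.clip(np.median(v)-15-v,0,None); print(r,(w@A/w.sum()).round(2))
```

```text
pin 0.06803395680275115 14.632645744217813
tip 0.10726289367586946 14.264393145738863
mid 0.0877719716510342 14.512558564734974
lin 0.10966729122677885 13.367258113679167
lmid 0.12190376580581498 13.36840037542392
lout 0.1342198658980302 13.318576910380267
s1 0.11501339407497488 28.175382830009973
s2 0.11460190125669716 -1.5557950358600272
0.075 14.06
0.085 14.0
0.095 14.13
0.103 14.13
0.115 13.41
0.12 13.39
0.125 13.34
0.13 13.36
```

About 0.8° is left, or 1.5 mm at the tip. I'll nudge it that far, back off and lift.

Call:
play_rows([
  [[0, 0, 0.009], [-0.0014, -0.0042, 0], 1],
  [[0, 0, 0], [0, 0, 0], 1],
  [[0, 0, 0], [0, 0.02, 0], 1],
  [[0, 0, 0], [0, 0.04, 0], 1],
  [[0, 0, 0], [0, 0, 0], 1],
  [[0, 0, 0], [0, 0, -0.1], 1],
  [[0, 0, 0], [0, 0, -0.15], 1],
  [[0, 0, 0], [0, 0, -0.15], 1],
  [[0, 0, 0], [0, 0, -0.15], 1],
  [[0, 0, 0], [0, 0, -0.1], 1],
  [[0, 0, 0], [0, 0, 0], 1],
  [[0, 0, 0], [0, 0, 0], 1],
])

```text
time_s: 11.72
tool_pos: [0.5178, -0.1227, 0.2218]
orientation: [-0.0, 0.994, 0.107, -0.001]
contact_force: [0.7, -0.3, -0.2]
finger_gap: 0.0
grip_force: 0.0
```

Run:
```python
from h import *
s=eyes.snapshot("scene");where()
c=np.array([.58445,-.06528]);g=cv2.cvtColor(s["frame"],6).astype(np.float32)
for r,z in [(x,.031) for x in(.075,.085,.095,.103)]+[(x,.028) for x in(.115,.12,.125,.13)]:
  A=np.arange(4,24,.25); uv=np.array([proj(s,[*(c+r*np.array([np.cos(a),np.sin(a)])),z]) for a in np.radians(A)],np.float32)
  v=cv2.remap(g,uv[:,:1],uv[:,1:],cv2.INTER_CUBIC).ravel(); w=np.clip(np.median(v)-15-v,0,None); print(r,(w@A/w.sum()).round(2))
cv2.imwrite("pics/c5.png",s["frame"])
```

```text
p [ 0.51755589 -0.12268592  0.22139704] thy -77.74933664450539 hub in tool 0.0749031397810479 -0.040310212838719876 F [-0.40301613  0.73143593 -0.18820026] q6 2.6949700446404656
0.075 13.19
0.085 13.35
0.095 13.51
0.103 13.37
0.115 13.45
0.12 13.38
0.125 13.34
0.13 13.38
```

View pics/c5.png

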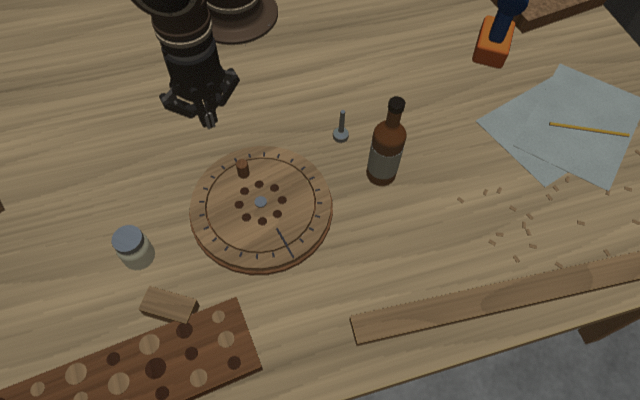

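The pointer and long line meet at about (286,243), both measured at 13.4°. The arm is clear, and the jar, bit, bottle and offcut sit where they started.

```bash
python3 -c "
from rig import hand_in; print(hand_in())"
```

```text
the job is handed in; nothing more can be done
None
```

The job is handed in: the dial's pointer lines up with the long line (both measured at about 13.4°), the arm is clear of the turntable, and the bottle, drill bit, offcut and jar look undisturbed in the last picture; no verdict was returned.

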